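# Cool the press-mould plunger

### The arm

A 6-joint arm with a two-finger parallel gripper is mounted at the origin on the work surface. World frame = base frame: x ahead of the robot, y to its left, z up, the work surface at z = 0. Lengths are in m, angles in rad, forces in N, time in s.
With the tool pointing down it reaches from about 0.35 to 0.775 m from the base axis. Payload 7.3 kg.
Tool frame: the origin (TCP) lies at the centre of the arm's flange, where the gripper is bolted on; the fingertips stand 178 mm ahead of it and the grasp point (between the pads) lies 159 mm ahead of it (tip_extent is the distance from the TCP to the fingertips, in m); z points along the fingers, y is the line along which they close (so a half turn about z gives the same grasp; the last joint's range is limited). The gripper opens to 92 mm and grips with 3 to 60 N. Pads are 19 mm wide; open, the fingers measure 130 mm over their backs; the gripper's body (75 mm by 190 mm) begins 47 mm behind the grasp point.
Start: joints at [-1.384, 0.342, 1.524, -0, 1.275, -0.146], TCP at [0.172, -0.496, 0.405] pointing down, gripper open.
Joint ranges: [-2.53, 2.53], [-0.77, 2.02], [0.04, 2.7], [-1, 4.14], [0.28, 2.66], [-3.11, 3.11]. Speed limits (rad/s): [2.57, 2.57, 3.14, 3.14, 3.14, 3.14].

### API

Orientations are given as [roll, pitch, yaw] about the fixed x, y, z axes, in that order (R = Rz(yaw) Ry(pitch) Rx(roll)).
In Python, from cell import * gives the robot as it stands.
- The arm moves only by the tool arm_command, never from a script. Its arguments are lists of equal length, an entry for each row: "xyz": the shift along the world's x, y, z in mm, a list of three; "spin": the turn about the world's z in degrees. In form: {"xyz": [[tx, ty, tz], ...], "spin": [spin, ...]}. A call has 1 to 20 rows; each row shifts and turns the commanded pose from where the row before left it; what a row does not reach is not made up. A row lasts 1/10 s, in which the tool goes at most 50 mm and 8.59 degrees, less where a joint would pass 70% of its speed; a pose out of reach is approached as far as the arm can. A call with a gripper value outside its range is refused whole. "jaw" is the opening, from -1 (shut) to 1 (fully open), set as the call begins (left out, the last holds). The fingers move at their own pace and stop on an object; "squeeze" is the grip in N (left out, the last holds). Time passes only in rows, so rows that do not move let the fingers close. It gives the time, the measured TCP pose, the force, the opening and the grip force at its end, in the units of the state.
- observe(): the state, without advancing time (a new reading comes with each control period).
- read_camera(name): name is "side" or "top"; returns a dict with "img" (384x512x3 uint8, red, green, blue), "depth" (384x512 float32, m along the optical axis (not along the pixel's ray), 0 where there is no reading), "fx", "fy", "cx", "cy" (pixels), "dist_coeffs" ([k1, k2, p1, p2, k3] as OpenCV has them; the pictures are not rectified), "world_from_camera" (4x4, takes a point from camera to world coordinates). Camera axes: x right, y up, looking along -z (the intrinsics and any distortion apply to the point x, -y, -z); pixel columns grow to the right and rows downward; lengths in m; the calibration is good to about 2 mm. A picture is of the moment at which its call begins.
- hand_in(): hands the job in; it is judged then, once.
The state is a dict: "time": time; "qpos": joint angles; "qvel": joint speeds; "joint_efforts": joint torques, N m; "tool_pos": TCP position; "tool_rot": TCP orientation; "contact_force": force on the tool from outside, world axes, zero at the start; "torque": the same for the moment, N m; "opening": finger opening in m; "grip_force": force on a finger pad.
Only numpy, scipy, OpenCV 4.12 (cv2) and the standard library are available. Lean on these libraries where they do the work, as an engineer would, in place of code of your own. Each camera call takes 0.05 s, during which the arm holds its last target. There are 200 camera calls.

### The job

Turn the pointer knob on the cooling-air regulator clockwise until its white pointer stands at the red mark, then let go of it and draw the plunger straight up by its wooden grip, without forcing it against the bore, until its copper band has come wholly out of the brass bush with at most about 15 mm of the black foot showing below the band; do not pull it right out. Finish while still holding the plunger still at that height in the cooling air: do not let go or lower it. Leave the tumbler, the wooden paddle and the cake of wax where they are.

Things in the scene. Friction and masses are not known exactly. Their poses are not given: they have to be found in the camera images.
- mould: Iron press mould, dark block 120 x 120 x 110 mm, fixed; origin at the centre of its underside, z up. A vertical 25 mm bore, 95 mm deep (floor 15 mm above the origin), opens in the middle of its top in a brass bush flange 48 mm wide, 1 mm high. Below the top, hinge pin and latch reach 74 mm from the axis along x, bar handles 85 mm along y.
- plunger: Loose plunger, 0.4 to 0.65 kg, standing in the mould's bore; origin at the centre of its foot, z up the rod. Round 24 mm rod: black up to 45 mm, copper band 45 to 57 mm, bright steel above; collar of 36 mm at 112 to 120 mm, wooden grip above. Turns freely in the bore; slides back down if let go. Raised 51 mm the band clears the bush; 66 mm: 15 mm of black shows; 95 mm: it is out.
- plunger_grip (a point): Middle of the plunger's flat pale wooden grip, 144 mm above the foot; axes as the plunger's. The grip is 50 mm wide along x, 16 mm thick along y, 48 mm tall.
- regulator: Cooling-air regulator, grey block 120 x 120 x 56 mm fixed to the bench, with a round white dial on top and a pipe stub (out to 102 mm) on its +y and -y sides; origin at the centre of its underside, z up. A red mark on the dial lies towards its +x.
- air_knob (a joint): Angle of the regulator's black pointer knob, rad, growing as it turns clockwise seen from above; range 0 to 3.14. At 0 its white pointer points to the regulator's +y, at 1.571 to the regulator's +x, that is, to the red mark. The knob is stiff enough (about 0.04 N m) to stay where it is left.
- knob_grip (a point): On the knob's axis, 80 mm above the bench, in the middle of its grip: an upright bar 50 mm long, 12 mm thick, from 64 to 92 mm above the bench, on a 56 mm disc whose top is 64 mm above the bench. The bar lies along this frame's y and turns with the knob; its +y end has the white pointer.
- pointer (a point): Outer end of the white pointer line, on top of the knob's bar, 25 mm from the knob's axis.
- index (a point): Middle of the red mark on the dial, 38.5 mm from the knob's axis, level with the dial (59.5 mm above the bench).
- tumbler: Amber glass tumbler, loose, rim radius 34 mm, 90 mm tall, standing on the bench; origin at the centre of its underside. Bystander.
- paddle: Wooden paddle, loose, lying flat along its x: dark blade 160 x 70 mm at +x and pale handle 120 x 24 mm at -x, 14 mm thick; origin on the underside where blade and handle join, 20 mm inside the blade. Bystander.
- wax: Yellow cake of beeswax, loose, 60 mm across and 34 mm tall; origin at the centre of its underside. Bystander.
Things that resemble listed ones, but are neither listed nor needed, are in the scene too. Of the things that look like the plunger, the smallest one is meant.

How it is judged:
On the way, in this order (a step that is already met when the one before it is completed fails the run):
1. the knob's pointer stands at the red mark and the fingers have let go of the knob, the plunger still down (value of joint air_knob between 1.43 and 1.71 rad and contact force between the fingers and regulator below 0.1 N and z of plunger in the frame of mould below 0.025 m), for 0.2 s.
2. the plunger is drawn up partway, the copper band wholly out (z of plunger in the frame of mould between 0.0645 and 0.0825 m and angle between the z axis of plunger and the z axis of mould, either way round below 0.06 rad), for 0.2 s.
At the end, for the whole second after the job is handed in: The fingers hold the plunger still (under 20 mm/s), raised 49.5 to 67.5 mm (band wholly out, at most about 15 mm of black below), within 0.06 rad of the bore's line and pressing on the mould with under 15 N; the knob's pointer is within 0.14 rad of the red mark (all of step 2 and value of joint air_knob between 1.43 and 1.71 rad and contact force between the fingers and plunger above 2 N and linear speed of plunger below 0.02 m/s and contact force between plunger and mould below 15 N); the arm keeps its last pose, push and grip.
It fails at once if the plunger is pulled right out of the bore (z of plunger in the frame of mould above 0.105 m).
It fails at once if the plunger is forced hard against the bore (over 70 N) (contact force between plunger and mould above 70 N).
It fails at once if a bystander (tumbler, paddle, wax) is moved more than 20 mm (distance of any of tumbler, paddle, wax from where it was at the start of the episode above 0.02 m).
It also fails if it takes over 46 s, if anything falls off the work surface, if the arm or the gripper's body presses on something with over 40 N, if the wrist force passes 120 N, or if a joint passes its speed limit or range.

## Working session

There is one attempt and no reset: what is moved stays moved. The work goes in short steps, Python scripts to look and compute and a tool call to move; the robot and the scene stay as the last step left them, time stands still between calls to the robot, and variables do not carry over. Pictures are saved under pics/ and viewed, at most 10 in all, crops included, and the job is handed in when it is done.

Besides the shell and the picture viewer there is one more tool, called after "Emit:" as a command line: name --pt "numbers of a row" for each row, then --argument value for the rest. arm_command: Moves the arm, as the interface text tells. Its arguments: {"type":"object","properties":{"xyz":{"type":"array","items":{"type":"array","items":{"type":"number"}}},"spin":{"type":"array","items":{"type":"number"}},"jaw":{"type":"number"},"squeeze":{"type":"number"}},"required":["xyz","spin"]}

```bash
mkdir -p pics; cat > h.py <<'E'
from cell import *
import numpy as np, cv2
def K(c): return np.array([[c["fx"],0,c["cx"]],[0,c["fy"],c["cy"]],[0,0,1.]])
def rays(c,px):
    px=np.array(px,float).reshape(-1,1,2)
    u=cv2.undistortPoints(px,K(c),np.array(c["dist_coeffs"],float))[:,0]
    d=np.c_[u[:,0],-u[:,1],-np.ones(len(u))]
    T=np.array(c["world_from_camera"]); return T[:3,3],d@T[:3,:3].T
def onz(c,px,z):
    o,d=rays(c,px); return o+d*((z-o[2])/d[:,2])[:,None]
def cloud(c):
    h,w=c["depth"].shape; v,u=np.mgrid[:h,:w]
    o,d=rays(c,np.stack([u,v],-1).reshape(-1,2))
    return (o+d*c["depth"].reshape(-1,1)).reshape(h,w,3)
def save(n,img,s=1):
    cv2.imwrite("pics/"+n,cv2.resize(img[:,:,::-1],None,fx=s,fy=s,interpolation=cv2.INTER_CUBIC))
E
python3 - <<'E'
from h import *
import pickle
s=observe(); print(s)
for n in ("top","side"):
    c=read_camera(n); pickle.dump(c,open(n+".pkl","wb")); save(n+"0.png",c["img"],1.5); print(n,np.round(c["world_from_camera"],3).tolist())
E
```

```text
{'time': 0.0, 'qpos': array([-1.38402367e+00,  3.42696508e-01,  1.52502568e+00, -2.98615896e-05,
        1.27539010e+00, -1.46001557e-01]), 'qvel': array([-6.20368207e-04,  1.44763762e-03,  5.73969564e-05, -1.06981435e-03,
        1.58610045e-03,  1.01319451e-04]), 'joint_efforts': array([ 5.72531353e-04, -4.31241417e+01, -2.44220048e+01,  7.18861562e-02,
        5.58011059e-02, -1.41264632e-04]), 'tool_pos': array([ 0.1714896 , -0.49605167,  0.40405534]), 'tool_rot': array([-3.14008503e+00, -1.92831201e-04,  3.32782782e-01]), 'contact_force': array([-0.28335506, -0.6224396 , -0.04411477]), 'torque': array([ 0.00809236, -0.00071037,  0.00495702]), 'grip_force': 0.0, 'opening': 0.09177248376803385}
top [[-0.017, 0.986, -0.164, 0.379], [-1.0, -0.015, 0.013, 0.029], [0.011, 0.165, 0.986, 1.131], [0.0, 0.0, 0.0, 1.0]]
side [[-0.807, 0.441, -0.393, 0.216], [-0.591, -0.611, 0.527, 0.507], [-0.007, 0.657, 0.753, 0.784], [0.0, 0.0, 0.0, 1.0]]
```

View pics/top0.png

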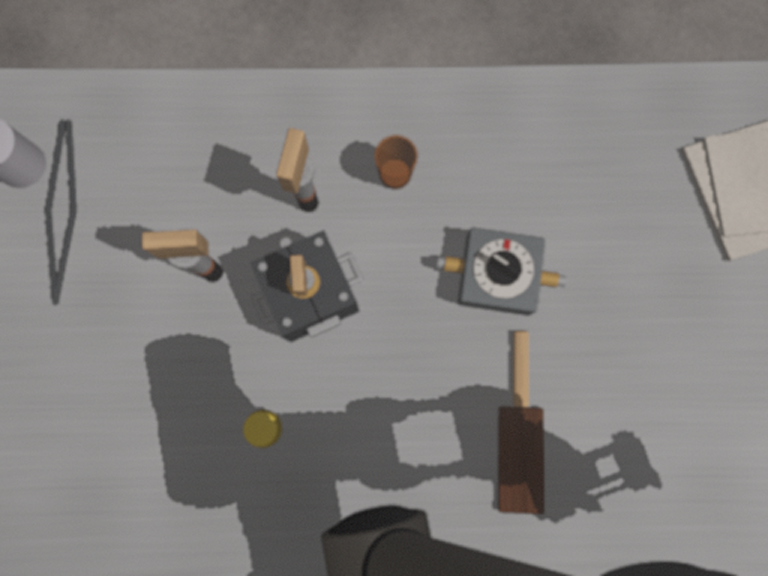

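View pics/side0.png

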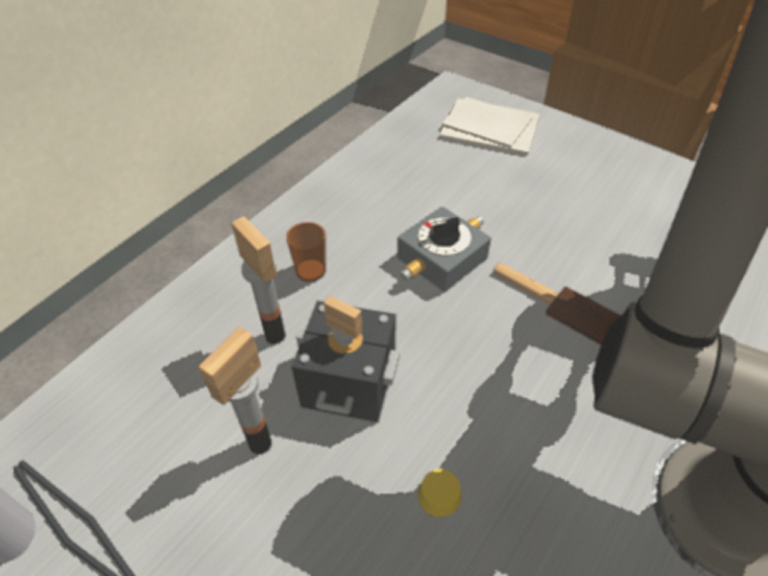

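In the top picture (768x576 px), three things look like the plunger. One stands in the mould with its grip at (298,275), one stands loose at (293,160), and one stands loose at (185,245). The one in the mould is meant: it is the smallest and the only one in the bore. The regulator knob is at (504,267), its pointer is up-left at about (497,258), and the red mark is at (506,244). The paddle is at (521,420), the wax at (262,428) and the tumbler at (396,160).

```bash
python3 - <<'E'
from h import *
import pickle
t=pickle.load(open("top.pkl","rb")); s=pickle.load(open("side.pkl","rb"))
a=cv2.resize(t["img"][150:230,160:380],None,fx=3.6,fy=3.6,interpolation=cv2.INTER_CUBIC)
b=cv2.resize(s["img"][130:290,190:340],None,fx=1.9,fy=1.9,interpolation=cv2.INTER_CUBIC)
b=np.pad(b,((0,0),(0,a.shape[1]-b.shape[1]),(0,0))); save("crop1.png",np.vstack([a,b]))
P={"top":cloud(t),"side":cloud(s)}
for n,c in(("top",t),("side",s)):
    I=c["img"]; H=cv2.cvtColor(I,cv2.COLOR_RGB2HSV); C=P[n]; z=C[...,2]
    print(n)
    red=((H[...,0]<6)|(H[...,0]>174))&(H[...,1]>150)&(H[...,2]>110)&(abs(z-.06)<.02)
    v,u=np.nonzero(red); 
    if len(u): print("red",len(u),u.mean(),v.mean(),onz(c,[[u.mean(),v.mean()]],.0595),np.median(C[red],0))
    kn=(z>.083)&(z<.1)&(abs(C[...,1]+.17)<.12)&(abs(C[...,0]-.48)<.1)
    print("knob px",kn.sum())
    if kn.sum()>5: print(C[kn].mean(0), cv2.minAreaRect((C[kn][:,:2]*1000).astype(np.float32)))
    hot=(I.min(2)>150)&kn
    if hot.any(): print("white",C[hot].mean(0),hot.sum())
    # dial: white pixels at 0.06
    d=(abs(z-.06)<.008)&(I.min(2)>150)&(abs(C[...,1]+.17)<.1)
    if d.sum()>10:
        v,u=np.nonzero(d); q=onz(c,np.c_[u,v],.0595)[:,:2]*1000
        print("dial",cv2.minEnclosingCircle(q.astype(np.float32)),len(q))
    wood=(H[...,0]>8)&(H[...,0]<22)&(H[...,1]>90)&(H[...,2]>120)&(z>.1)
    m,lab,st,ce=cv2.connectedComponentsWithStats(wood.astype(np.uint8))
    for i in range(1,m):
        if st[i,4]>40:
            q=C[lab==i]; zt=np.percentile(q[:,2],95); tp=q[q[:,2]>zt-.008]
            print("wood",st[i],zt,q.min(0),q.max(0),cv2.minAreaRect((tp[:,:2]*1000).astype(np.float32)))
    mt=(z>.1)&(z<.118)&(abs(C[...,1]-.13)<.12)&(abs(C[...,0]-.46)<.12)&(I.max(2)<110)
    print("mould",cv2.minAreaRect((C[mt][:,:2]*1000).astype(np.float32)),np.median(C[mt][:,2]))
    rt=(z>.05)&(z<.06)&(abs(C[...,1]+.17)<.1)&(abs(C[...,0]-.47)<.12)&(H[...,1]<80)
    print("reg",cv2.minAreaRect((C[rt][:,:2]*1000).astype(np.float32)))
E
```

```text
top
red 8 337.5 162.5 [[ 0.62086347 -0.16553528  0.0595    ]] [ 0.62185297 -0.16592321  0.05955768]
knob px 65
[ 0.57288601 -0.16935613  0.0900278 ] ((575.5487670898438, -168.53976440429688), (28.218324661254883, 13.530107498168945), 53.63107681274414)
dial ((582.6303100585938, -159.55116271972656), 45.42866134643555) 539
wood [186  87  18  40 289] 0.23635526837996884 [0.37881192 0.02917743 0.18406154] [0.74091236 0.16350453 1.13097087] ((555.0989990234375, 103.92677307128906), (380.27862548828125, 45.23869323730469), 16.193815231323242)
wood [ 96 155  41  12 249] 0.23684534280561717 [0.37881192 0.02917743 0.19067727] [0.60293294 0.33697013 1.13097087] ((505.5673522949219, 172.63333129882812), (379.53271484375, 50.40843200683594), 56.102272033691406)
wood [194 171  19  28 287] 0.18417278092096367 [0.37881192 0.02917743 0.10628692] [0.58110835 0.15838063 1.13097087] ((474.1626892089844, 100.22657012939453), (235.79527282714844, 30.97667694091797), 29.206920623779297)
mould ((551.35302734375, 144.18690490722656), (110.16856384277344, 119.83077239990234), 23.327272415161133) 0.109080131
[... 629 characters left out ...]
51513672), 74.91996765136719)
wood [217 198  25  38 295] 0.18469212310246902 [0.5298856  0.12607039 0.1088479 ] [0.57900698 0.16238124 0.18657991] ((554.7342529296875, 148.2461700439453), (48.85667037963867, 16.7654972076416), 8.006052017211914)
wood [ 133  219   40   49 1056] 0.23740384612589718 [0.21605646 0.27186013 0.1742918 ] [0.6049345  0.50689892 0.78449687] ((424.23883056640625, 413.2169189453125), (64.27278137207031, 452.03314208984375), 57.67986297607422)
mould ((551.1282958984375, 146.72659301757812), (111.97899627685547, 120.66871643066406), 23.3555965423584) 0.11040517758814228
reg ((559.33544921875, -153.35565185546875), (120.9670639038086, 73.31486511230469), 80.8036880493164)
```

View pics/crop1.png

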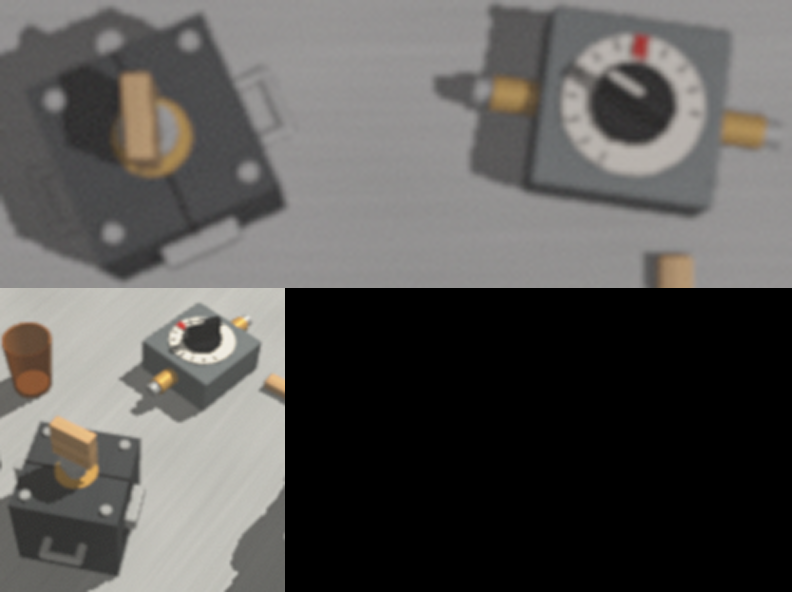

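The crop confirms it. The plunger in the mould is at crop (140,115), seated in its brass bush. The knob's white pointer runs from (642,95) to (607,70), and the red mark is at (640,47).

```bash
python3 - <<'E'
from h import *
import pickle
for n in("top","side"):
    c=pickle.load(open(n+".pkl","rb")); I=c["img"]; H=cv2.cvtColor(I,cv2.COLOR_RGB2HSV); C=cloud(c); z=C[...,2]; ok=(c["depth"]>.05)
    kn=(z>.084)&(z<.1)&(np.hypot(C[...,0]-.583,C[...,1]+.159)<.04)&ok
    v,u=np.nonzero(kn); q=onz(c,np.c_[u,v],.092)[:,:2]*1000
    print(n,"bar",kn.sum(),q.mean(0),cv2.minAreaRect(q.astype(np.float32)))
    w=kn&(I.min(2)>85)
    v,u=np.nonzero(w); q=onz(c,np.c_[u,v],.092)[:,:2]*1000; print("white",len(q),q.mean(0))
    wood=(H[...,0]>8)&(H[...,0]<22)&(H[...,1]>90)&(H[...,2]>100)&(z>.1)&ok
    m,lab,st,ce=cv2.connectedComponentsWithStats(wood.astype(np.uint8))
    for i in range(1,m):
        if st[i,4]>40:
            k=lab==i; zt=.183 if np.percentile(z[k],95)<.2 else .237
            v,u=np.nonzero(k&(abs(z-zt)<.004)); q=onz(c,np.c_[u,v],zt)[:,:2]*1000
            print("wood",ce[i],zt,len(q),q.mean(0),cv2.minAreaRect(q.astype(np.float32)))
    mt=(abs(z-.110)<.004)&(np.hypot(C[...,0]-.55,C[...,1]-.146)<.1)&(I.max(2)<110)&ok
    print("mould",cv2.minAreaRect((C[mt][:,:2]*1000).astype(np.float32)))
    br=(H[...,0]>12)&(H[...,0]<25)&(H[...,1]>110)&(abs(z-.111)<.004)&(np.hypot(C[...,0]-.55,C[...,1]-.146)<.04)
    v,u=np.nonzero(br); q=onz(c,np.c_[u,v],.111)[:,:2]*1000; print("bush",len(q),cv2.minEnclosingCircle(q.astype(np.float32)))
E
```

```text
top bar 132 [ 581.28893514 -158.78233661] ((581.236083984375, -158.20765686035156), (51.564659118652344, 14.7473783493042), 54.36298751831055)
white 51 [ 586.27628923 -154.97011941]
wood [195.01730104 105.86851211] 0.237 125 [704.96241141 150.06141904] ((705.8696899414062, 148.02691650390625), (18.787050247192383, 66.32716369628906), 75.99053192138672)
wood [117.35849057 160.21886792] 0.237 149 [593.33162178 300.44998205] ((591.4429931640625, 301.37890625), (19.93280792236328, 66.86646270751953), 2.8760569095611572)
wood [201.12662338 185.84090909] 0.183 158 [555.97480968 145.6699298 ] ((555.6826171875, 145.532470703125), (48.19085693359375, 15.128567695617676), 4.230300426483154)
mould ((556.9534301757812, 146.67796325683594), (120.81723022460938, 119.8716049194336), 23.681358337402344)
bush 58 ((556.0626831054688, 143.93798828125), 22.66887092590332)
side bar 100 [ 581.76522142 -153.24576551] ((581.9027099609375, -152.879150390625), (52.387393951416016, 19.077247619628906), 55.54366683959961)
white 32 [ 590.75567528 -149.24296999]
wood [169.20163934 165.17377049] 0.237 248 [706.19855271 153.64897318] ((706.7283325195312, 153.84194946289062), (21.732406616210938, 70.65061950683594), 74.5433349609375)
wood [229.22163121 215.91843972] 0.183 169 [553.74219036 148.68329527] ((553.9351806640625, 148.56973266601562), (50.62010192871094, 17.699886322021484), 7.044768810272217)
wood [153.20996441 242.70729537] 0.237 415 [592.05961746 308.95981574] ((591.9049072265625, 307.75677490234375), (22.77585792541504, 68.24879455566406), 2.2467939853668213)
mould ((555.6386108398438, 148.50831604003906), (121.66719055175781, 119.88806915283203), 23.69414520263672)
bush 130 ((557.0899658203125, 145.9725341796875), 23.675073623657227)
```

Knob axis is at about (582,-158) mm with the bar at 54.5°, and the red mark lies at about -8.5°, so it needs about 63° clockwise. The plunger is at about (556,147) mm with its grip at about 5.5°. I move above the knob first.

Emit:
arm_command --pt "29 24 0" --pt "29 24 0" --pt "29 24 0" --pt "29 24 0" --pt "29 24 0" --pt "29 24 0" --pt "29 24 0" --pt "29 24 0" --pt "29 24 0" --pt "29 24 0" --pt "30 25 0" --pt "30 25 0" --pt "30 25 0" --pt "30 23 0" --pt "0 0 0" --pt "0 0 0" --spin '[2.5,2.5,2.5,2.5,2.5,2.5,2.5,2.5,2.5,2.5,2.6,2.6,2.6,2.6,0,0]' --jaw 1

```text
time: 1.7
tool_pos: [0.5817, -0.1577, 0.4038]
tool_rot: [-3.14, 0.001, 0.952]
contact_force: [-0.5, -0.3, 0.0]
opening: 0.0918
grip_force: 0.0
```

Emit:
arm_command --pt "0 0 -35" --pt "0 0 -35" --pt "0 0 -35" --pt "0 0 -25" --pt "0 0 -15" --pt "0 0 -11" --pt "0 0 0" --pt "0 0 0" --spin '[0,0,0,0,0,0,0,0]'

```text
time: 2.5
tool_pos: [0.5814, -0.1588, 0.2495]
tool_rot: [3.141, -0.0, 0.95]
contact_force: [0.3, -0.1, -0.1]
opening: 0.0917
grip_force: 0.0
```

Emit:
arm_command --pt "0 0 0" --pt "0 0 0" --pt "0 0 0" --pt "0 0 0" --pt "0 0 0" --pt "0 0 0" --pt "0 0 0" --pt "0 0 0" --spin '[0,0,0,0,0,0,0,0]' --jaw -1 --squeeze 15

```text
time: 3.3
tool_pos: [0.5816, -0.1582, 0.2487]
tool_rot: [3.142, -0.0, 0.951]
contact_force: [0.3, -0.8, -0.3]
opening: 0.0322
grip_force: 0.0
```

Emit:
arm_command --pt "0 0 0" --pt "0 0 0" --pt "0 0 0" --pt "0 0 0" --pt "0 0 0" --pt "0 0 0" --spin '[0,0,0,0,0,0]'

```text
time: 3.9
tool_pos: [0.5828, -0.1592, 0.2489]
tool_rot: [3.136, -0.001, 0.95]
contact_force: [7.0, -5.4, -5.1]
opening: 0.0122
grip_force: 15.0
```

Emit:
arm_command --pt "1 -1 0" --pt "0 0 0" --pt "0 0 0" --pt "0 0 0" --pt "0 0 0" --pt "0 0 0" --pt "0 0 0" --pt "0 0 0" --pt "0 0 0" --pt "0 0 0" --pt "0 0 0" --pt "0 0 0" --pt "0 0 0" --pt "0 0 0" --pt "0 0 0" --pt "0 0 0" --pt "0 0 0" --spin '[0,-4.5,-4.5,-4.5,-4.5,-4.5,-4.5,-4.5,-4.5,-4.5,-4.5,-4.5,-4.5,-4.5,-4.5,0,0]'

```text
time: 5.6
tool_pos: [0.5831, -0.1592, 0.2489]
tool_rot: [3.142, -0.002, -0.147]
contact_force: [5.7, 1.2, -2.1]
opening: 0.0119
grip_force: 15.0
```

Emit:
arm_command --pt "0 0 0" --pt "0 0 0" --pt "0 0 0" --pt "0 0 0" --pt "0 0 0" --spin '[0,0,0,0,0]' --jaw 0

```text
time: 6.1
tool_pos: [0.5824, -0.1592, 0.2487]
tool_rot: [3.142, 0.0, -0.149]
contact_force: [0.0, -0.5, -0.1]
opening: 0.0444
grip_force: 0.0
```

Emit:
arm_command --pt "0 0 25" --pt "0 0 45" --pt "0 0 45" --pt "0 0 45" --pt "0 0 45" --pt "-30 30 5" --pt "-40 40 0" --pt "0 45 0" --pt "0 45 0" --pt "0 0 0" --spin '[0,0,0,0,0,0,0,0,0,0]'

```text
time: 7.1
tool_pos: [0.5163, 0.0004, 0.4593]
tool_rot: [-3.14, -0.0, -0.144]
contact_force: [0.5, -0.5, -0.4]
opening: 0.046
grip_force: 0.0
```

```bash
cat > k.py <<'E'
from h import *
for n in("top","side"):
    c=read_camera(n); I=c["img"]; save(n+"1.png",I[100:260,150:400],3); C=cloud(c); z=C[...,2]; ok=(c["depth"]>.05)
    H=cv2.cvtColor(I,cv2.COLOR_RGB2HSV)
    kn=(z>.084)&(z<.1)&(np.hypot(C[...,0]-.583,C[...,1]+.159)<.04)&ok
    v,u=np.nonzero(kn); q=onz(c,np.c_[u,v],.092)[:,:2]*1000
    if len(q)>5: print(n,"bar",kn.sum(),q.mean(0),cv2.minAreaRect(q.astype(np.float32)))
    w=kn&(I.min(2)>85); v,u=np.nonzero(w)
    if len(u): print("white",len(u),onz(c,np.c_[u,v],.092).mean(0))
    red=((H[...,0]<6)|(H[...,0]>174))&(H[...,1]>150)&(H[...,2]>100)&(abs(z-.06)<.02)
    v,u=np.nonzero(red)
    if len(u): print("red",len(u),onz(c,np.c_[u,v],.0595).mean(0))
E
python3 k.py
```

```text
top bar 97 [ 578.14064415 -157.9703836 ] ((582.4982299804688, -157.83267211914062), (12.144027709960938, 51.264671325683594), 81.29277038574219)
white 32 [ 0.59366727 -0.16168113  0.092     ]
side bar 97 [ 582.08319808 -153.74561187] ((581.8380126953125, -153.25445556640625), (18.529951095581055, 54.823055267333984), 79.5715103149414)
white 32 [ 0.5928959  -0.15929546  0.092     ]
red 7 [ 0.619213   -0.16526011  0.0595    ]
```

View pics/top1.png

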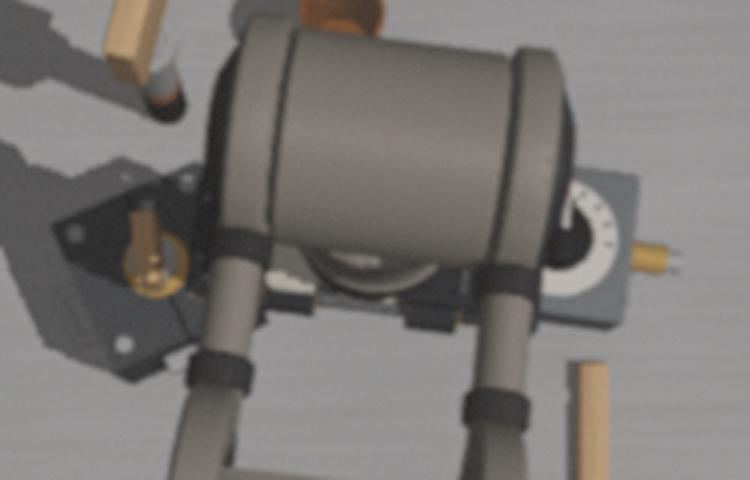

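The picture shows the arm partly covering the regulator. The knob's pointer, at (567,215), now lies along the direction to the mark: the bar measures -9 to -10° against a mark at about -8.5 to -10°. Step 1 is done, so I go to the plunger.

Emit:
arm_command --pt "10 36 0" --pt "10 36 0" --pt "10 36 0" --pt "11 38 0" --pt "0 0 0" --pt "0 0 0" --pt "0 0 -40" --pt "0 0 -40" --pt "0 0 -30" --pt "0 0 -20" --pt "0 0 -10" --pt "0 0 0" --pt "0 0 0" --pt "0 0 0" --spin '[3,3,4,3,0,0,0,0,0,0,0,0,0,0]'

```text
time: 8.6
tool_pos: [0.5586, 0.1418, 0.3202]
tool_rot: [3.142, -0.003, 0.077]
contact_force: [-0.8, 0.5, -0.3]
opening: 0.0459
grip_force: 0.0
```

```bash
python3 - <<'E'
from h import *
c=read_camera("side"); save("side2.png",c["img"][150:300,160:330],4)
s=observe(); print(s["tool_pos"],s["tool_rot"],s["contact_force"])
E
```

```text
[0.55851668 0.14198026 0.3201539 ] [ 3.14155227e+00 -2.54439297e-03  7.76885851e-02] [ 0.26433496 -0.04654754 -0.6782111 ]
```

View pics/side2.png

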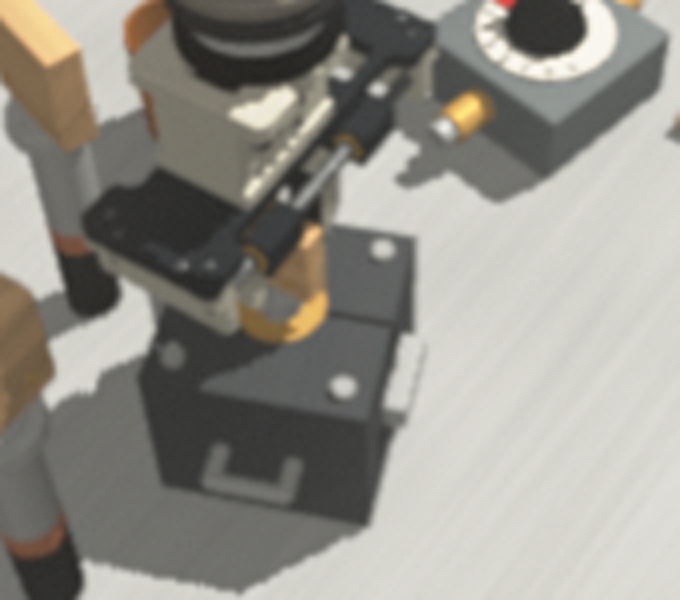

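The side picture shows the wooden grip at about (305,260) between the fingers, clear of the near finger at (250,285). The TCP is about 4 mm short in y, so I correct that and close gently.

Emit:
arm_command --pt "-1.5 4 0" --pt "0 0 0" --pt "0 0 0" --pt "0 0 0" --spin '[0.5,0,0,0]'

```text
time: 9.05
tool_pos: [0.5566, 0.1463, 0.3188]
tool_rot: [3.141, -0.0, 0.087]
contact_force: [-0.1, -0.3, -0.1]
opening: 0.0459
grip_force: 0.0
```

Emit:
arm_command --pt "0 0 0" --pt "0 0 0" --pt "0 0 0" --pt "0 0 0" --pt "0 0 0" --pt "0 0 0" --pt "0 0 0" --pt "0 0 0" --spin '[0,0,0,0,0,0,0,0]' --jaw -1 --squeeze 10

```text
time: 9.85
tool_pos: [0.5567, 0.1461, 0.3187]
tool_rot: [3.141, 0.0, 0.087]
contact_force: [0.1, -0.8, -0.5]
opening: 0.0161
grip_force: 10.0
```

Emit:
arm_command --pt "0 0 0" --pt "0 0 0" --pt "0 0 0" --pt "0 0 2" --pt "0 0 4" --pt "0 0 4" --pt "0 0 0" --spin '[0,0,0,0,0,0,0]' --squeeze 30

```text
time: 10.55
tool_pos: [0.5567, 0.1462, 0.3293]
tool_rot: [-3.142, -0.0, 0.087]
contact_force: [-0.4, 0.5, -4.9]
opening: 0.0163
grip_force: 30.0
```

Raised 10 mm with only its weight on the wrist and no side force. I lift on to 58 mm in total.

Emit:
arm_command --pt "0 0 4" --pt "0 0 6" --pt "0 0 6" --pt "0 0 6" --pt "0 0 6" --pt "0 0 6" --pt "0 0 6" --pt "0 0 5" --pt "0 0 3" --pt "0 0 0" --pt "0 0 0" --pt "0 0 0" --pt "0 0 0" --pt "0 0 0" --spin '[0,0,0,0,0,0,0,0,0,0,0,0,0,0]'

```text
time: 11.95
tool_pos: [0.5567, 0.1462, 0.3765]
tool_rot: [3.141, 0.0, 0.087]
contact_force: [-0.0, 0.0, -5.0]
opening: 0.0158
grip_force: 30.0
```

```bash
python3 - <<'E'
from h import *
c=read_camera("side"); save("side3.png",c["img"][120:280,180:350],4*.93)
s=observe(); print(s["tool_pos"],s["tool_rot"],s["contact_force"],s["grip_force"],s["opening"])
E
python3 k.py
```

```text
[0.5566811  0.1461605  0.37654804] [3.14151277e+00 3.68805345e-04 8.66971454e-02] [-0.0495141   0.26921289 -4.41017937] 29.990303814411163 0.015803950012417616
top bar 126 [ 581.38896058 -157.36401118] ((582.2368774414062, -157.53018188476562), (12.666972160339355, 51.86726760864258), 81.41333770751953)
white 41 [ 0.59585023 -0.16100046  0.092     ]
red 7 [ 0.62137986 -0.16539016  0.0595    ]
side bar 97 [ 581.43087708 -153.50495342] ((581.4089965820312, -153.6740264892578), (17.634218215942383, 55.47945785522461), 80.01316833496094)
white 31 [ 0.59266992 -0.15935587  0.092     ]
red 7 [ 0.619213   -0.16526011  0.0595    ]
```

View pics/side3.png

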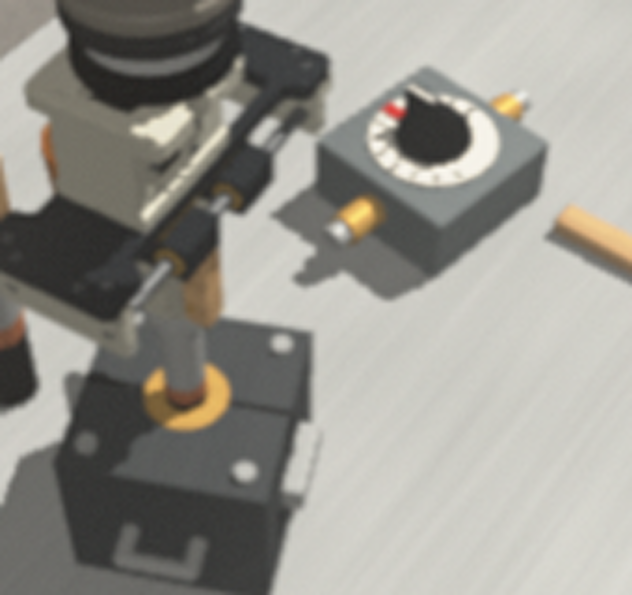

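The copper band at (188,392) is clear of the bush with a thin strip of black below it at (188,403). The pointer is at the red mark (395,110). The lift is 58 mm and the grip is steady, so I hand in.

```bash
python3 -c "
from cell import *
print(hand_in())"
```

```text
the job is handed in; nothing more can be done
None
```

I turned the knob to the red mark and released it, then drew the plunger up about 58 mm, so the copper band is clear of the bush. The arm is still holding it there with about 30 N of grip, and the job is handed in, though `hand_in()` gave no verdict.

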